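# Press the nozzle-cleaning rods home and latch the keeper bar

### The arm

A 7-joint arm with a two-finger parallel gripper is mounted at the origin on a cart in front of the work surface, level with it; the furniture and walls round the work are solid. World frame = base frame: x ahead of the robot, y to its left, z up, the work surface at z = 0. Lengths are in m, angles in rad, forces in N, time in s.
With the tool pointing down it reaches from about 0.425 to 0.95 m from the base axis. Payload 16.7 kg.
Tool frame: the origin (TCP) lies midway between the tips of the shut fingers; the grasp point (between the pads) lies 19 mm behind it; z points along the fingers, y is the line along which they close (so a half turn about z gives the same grasp; the last joint's range is limited). The gripper opens to 94 mm and grips with 3 to 60 N. Pads are 16 mm wide; open, the fingers measure 119 mm over their backs; the gripper's body (75 mm by 177 mm) begins 78 mm behind the grasp point.
Start: joints at [-0.149, 0.426, 0.074, 1.606, -0.034, 1.111, -0.067], TCP at [0.675, -0, 0.205] pointing down, gripper open.
Joint ranges: [-2.85, 2.85], [-0.5, 2.14], [-1.23, 1.37], [0.21, 2.46], [-1.02, 4.16], [0.16, 2.05], [-2.73, 2.73]. Speed limits (rad/s): [1.89, 1.89, 2.39, 2.39, 3.01, 3.01, 3.01].

### API

Orientations are given as a unit quaternion [x, y, z, w].
In Python, from plant import sense, camera, sign_off gives the robot as it stands.
- The arm moves only by the shell command python3 -m jog 'ROWS'. ROWS is JSON, a list that holds one entry, the list of rows, each a list of 7 numbers: the shift along the tool's x, y, z in m, then the turn, a rotation vector about the tool's x, y, z in degrees, then the finger opening in m, from 0 to 0.094. In form: [[[x, y, z, wx, wy, wz, jaw], ...]]. A call has 1 to 8 rows; each row is the pose to reach, as a shift and turn from the pose commanded when the call began, along the tool's axes at that moment; what a row does not reach only later rows make up. A row lasts 1/8 s, in which the tool goes at most 62.5 mm and 10.7 degrees, less where a joint would pass 70% of its speed; a pose out of reach is approached as far as the arm can. A call with a gripper value outside its range is refused whole. The fingers move at their own pace and stop on an object; the grip force is fixed at half the most. Time passes only in rows, so rows that repeat a pose let the fingers close. It gives the time, the measured TCP pose, the force, the opening and the grip force at its end, in the units of the state.
- sense(): the state, without advancing time (a new reading comes with each control period).
- camera(name): name is "scene" or "side" or "wrist"; returns a dict with "image" (480x640x3 uint8, red, green, blue), "mtx" (3x3 intrinsics, pixels), "T" (4x4, takes a point from camera to world coordinates). Camera axes: x right, y up, looking along -z (the intrinsics and any distortion apply to the point x, -y, -z); pixel columns grow to the right and rows downward; lengths in m; the calibration is good to about 2 mm. A picture is of the moment at which its call begins. There is no depth.
- sign_off(): hands the job in; it is judged then, once.
The state is a dict: "time": time; "joints": joint angles; "joint_velocities": joint speeds; "tau": joint torques, N m; "tcp_pos": TCP position; "ee_rot": TCP orientation; "wrist_force": force on the tool from outside, world axes, zero at the start; "torque": the same for the moment, N m; "opening": opening from 0.0 (shut) to 1.0 (fully open); "grasp_force": force on a finger pad.
Only numpy, scipy, OpenCV 4.12 (cv2) and the standard library are available. Lean on these libraries where they do the work, as an engineer would, in place of code of your own. Each camera call takes 0.05 s, during which the arm holds its last target. There are 200 camera calls.

### The job

Put the coffee machine's cleaning-rod stand in order: with the keeper bar still open, push the blue-headed and the green-headed rod gently down until each is fully home in its tube. Then swing the sprung keeper bar down over them and press its red tab until it snaps into the clip and stays shut by itself, pushing with no more than about 3.5 kg of force. Leave the tea box, the jug and the mug where they stand.

Things in the scene. Friction and masses are not known exactly. Their poses are not given: they have to be found in the camera images.
- stand: Stand for two cleaning rods, fixed to the worktop: dark steel base 76 x 210 x 14 mm (local x -38..38, y -120..90 mm). Origin on the worktop, z up, local y runs from the hinge end to the clip end. Hinge fork at y = -90 mm, 94 mm high. Clear tubes, 18 mm outside, rims 65 mm up, at y = -25 mm (blue rod) and +15 mm (green rod).
- keeper (a joint): Angle of the keeper bar (8 mm steel rod, free end 196 mm from the hinge), rad: 0 level over the rods, pi/2 upright, more leans back away from the clip. Starts 1.5 to 1.75. A light spring swings it open (past 0.5) if let go unlatched. Latched it reads about -0.03 to 0.2, by the clip's height setting.
- keeper_hinge (a point): The hinge axis of the keeper bar, mid-bar, 85 mm above the worktop. Its y axis is the direction from the hinge towards the clip (horizontal), its x axis the hinge axis.
- keeper_tab (a point): Centre of the upper face of the red finger tab at the bar's free end (22 mm across, 36 mm along the bar, 8 mm thick), 178 mm along the bar from the hinge. Its y axis points along the bar to the free end, its z axis out of the upper face, the one to push for closing.
- rod_a (a joint): Height in m of the blue-headed rod above its home position; 0 is fully home, the head resting on the 3 mm soft rubber collar of the rim. It starts 14 to 34 mm up. A seal in the tube holds it wherever it is left; pushing it takes about 6 N.
- rod_b (a joint): The same for the green-headed rod.
- rod_a_top (a point): Centre of the upper face of the blue rod's head, a disc of 16 mm diameter and 8 mm height; 76 mm above the worktop when home.
- rod_b_top (a point): The same for the green rod's head.
- tea_box: Loose red card tea box, 60 x 58 x 122 mm, standing behind the stand; origin under its centre.
- jug: Loose small steel milk jug, 58 x 85 x 68 mm, standing behind the stand; origin at its underside.
- mug: Loose white mug, 94 x 119 x 58 mm, to the right of the stand; origin at its underside.
- clip_foot (a point): Point on the base under the clip, 14 mm up, 140 mm from the hinge. The clip: two sprung jaws over a sprung rubber rest, 22 mm wide, tops 97 to 123 mm above the worktop. A screw sets its height within 26 mm; the setting is not reported, so see or feel it. Passing the jaws takes about 10 N at the tab; the rest is met about 10 mm below first touch.

How it is judged:
On the way, in this order (a step that is already met when the one before it is completed fails the run):
1. both rods are pushed home while the keeper bar is still open (value of joint each of rod_a, rod_b below 0.003 m and value of joint keeper above 0.5 rad), for 0.1 s.
2. the keeper bar is down in its clip (value of joint keeper below 0.24 rad), for 0.2 s.
At the end, for the whole second after the job is handed in: The keeper bar stays shut in its clip by itself (keeper below 0.24 rad and at rest; unlatched it would spring open), both rods are within 3 mm of fully home, and the tea box, jug and mug are within 30 mm of where they stood (value of joint keeper below 0.24 rad and velocity of joint keeper below 0.05 rad/s and value of joint each of rod_a, rod_b below 0.003 m and distance of each of tea_box, jug, mug from where it was at the start of the episode below 0.03 m); the robot touches nothing.
It fails at once if the keeper bar or a rod is pushed with more than 40 N (contact force between any of the arm, the fingers and keeper above 40 N or contact force between the fingers and rod_a above 40 N or contact force between the fingers and rod_b above 40 N).
It fails at once if the tea box, jug or mug is knocked over (angle between any of tea_box, jug, mug's own z axis and vertical above 0.4 rad).
It also fails if it takes over 54 s, if anything falls off the work surface, if the arm or the gripper's body presses on something with over 40 N, if the wrist force passes 120 N, or if a joint passes its speed limit or range.

## Working session

There is one attempt and no reset: what is moved stays moved. The work goes in short steps, Python scripts to look and compute and a shell command to move; the robot and the scene stay as the last step left them, time stands still between calls to the robot, and variables do not carry over. Pictures are saved under pics/ and viewed, at most 10 in all, crops included, and the job is handed in when it is done.

```bash
mkdir -p pics
python3 - <<'E'
from plant import sense,camera
import cv2,numpy as np,pickle
d={}
for n in("scene","side"):
    c=camera(n);d[n]=c;cv2.imwrite(f"pics/{n}0.png",c["image"][:,:,::-1]);print(n,c["mtx"].round(1).tolist(),c["T"].round(3).tolist())
pickle.dump(d,open("cams.pkl","wb"))
s=sense();print({k:np.round(v,3).tolist() for k,v in s.items()})
E
```

```text
scene [[536.1, 0.0, 317.9], [0.0, 536.1, 237.0], [0.0, 0.0, 1.0]] [[-0.994, -0.068, 0.084, 0.741], [0.108, -0.588, 0.802, 0.648], [-0.005, 0.806, 0.592, 0.695], [0.0, 0.0, 0.0, 1.0]]
side [[503.0, 0.0, 316.0], [0.0, 503.0, 239.6], [0.0, 0.0, 1.0]] [[-0.996, 0.024, -0.083, 0.559], [-0.086, -0.392, 0.916, 0.688], [-0.011, 0.92, 0.393, 0.452], [0.0, 0.0, 0.0, 1.0]]
{'time': 0.1, 'joints': [-0.15, 0.427, 0.074, 1.607, -0.034, 1.111, -0.067], 'joint_velocities': [0.002, -0.003, 0.001, -0.001, -0.001, 0.0, 0.0], 'tau': [0.009, -93.748, 3.677, -45.504, -0.049, 0.017, 0.0], 'tcp_pos': [0.675, -0.0, 0.205], 'ee_rot': [0.707, 0.707, -0.0, -0.0], 'wrist_force': [0.224, -0.114, -0.131], 'torque': [0.058, 0.027, -0.047], 'grasp_force': 0.0, 'opening': 1.006}
```

View pics/scene0.png

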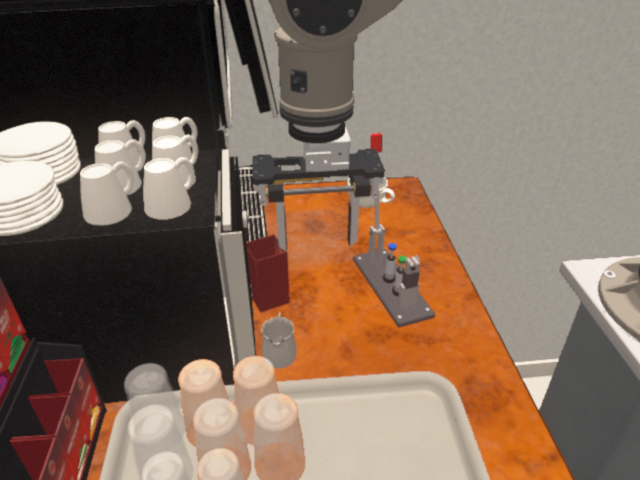

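View pics/side0.png

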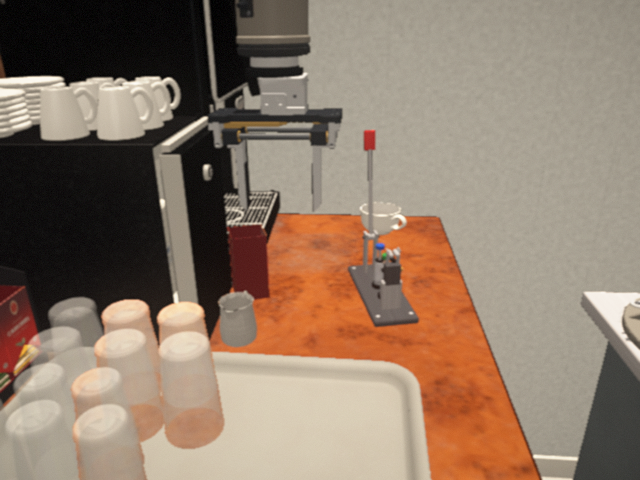

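Scene view: stand at about px (393,288), hinge end at (376,240), blue head (392,246), green (402,260), clip (410,270), red tab (376,141). Side view: tab (370,140), blue (380,246), green (383,254), clip (392,268). The bar is upright, and the tea box and jug are to the left.

```bash
cat > h.py <<'E'
import cv2,numpy as np
def proj(c,p):
    q=np.linalg.inv(c["T"])@np.append(p,1);q=np.array([q[0],-q[1],-q[2]]);u=c["mtx"]@q;return u[:2]/u[2]
def ray(c,uv):
    d=np.linalg.inv(c["mtx"])@[uv[0],uv[1],1];d=c["T"][:3,:3]@[d[0],-d[1],-d[2]];return c["T"][:3,3],d/np.linalg.norm(d)
def onz(c,uv,z):
    o,d=ray(c,uv);return o+d*(z-o[2])/d[2]
def tri(a,ua,b,ub):
    o,d=ray(a,ua);p,e=ray(b,ub);s=np.linalg.lstsq(np.c_[d,-e],p-o,rcond=None)[0]
    x,y=o+s[0]*d,p+s[1]*e;return (x+y)/2,np.linalg.norm(x-y)
def blob(im,lo,hi,box):
    x0,y0,x1,y1=box;m=cv2.inRange(cv2.cvtColor(im,cv2.COLOR_RGB2HSV)[y0:y1,x0:x1],np.array(lo),np.array(hi))
    n,l,st,ce=cv2.connectedComponentsWithStats(m);i=1+st[1:,4].argmax();return ce[i]+[x0,y0],(st[i]+[x0,y0,0,0,0]).tolist()
E
python3 - <<'E'
import pickle;from h import *
d=pickle.load(open("cams.pkl","rb"));S,D=d["scene"],d["side"]
cols={"tab":((0,150,120),(8,255,255)),"blue":((110,120,80),(130,255,255)),"green":((50,100,50),(75,255,255))}
bx={"scene":{"tab":(360,120,395,165),"blue":(380,230,410,265),"green":(385,245,420,280)},"side":{"tab":(355,120,390,160),"blue":(365,230,400,265),"green":(370,240,400,270)}}
P={}
for k in cols:
    (a,sa),(b,sb)=[blob(d[n]["image"],*cols[k],bx[n][k]) for n in("scene","side")]
    p,e=tri(S,a,D,b);P[k]=p;print(k,a.round(1),sa,b.round(1),sb,p.round(4),round(e,4))
# base outline
for n,b in(("scene",(340,235,445,335)),("side",(335,250,430,335))):
    im=d[n]["image"];x0,y0,x1,y1=b
    h=cv2.cvtColor(im[y0:y1,x0:x1],cv2.COLOR_RGB2HSV);m=((h[...,1]<90)&(h[...,2]<110)).astype(np.uint8)
    l,st=cv2.connectedComponentsWithStats(m)[1:3];i=1+st[1:,4].argmax();m=(l==i).astype(np.uint8)
    c=cv2.convexHull(max(cv2.findContours(m,0,2)[0],key=len));q=cv2.approxPolyDP(c,4,True)[:,0]+[x0,y0]
    print(n,q.tolist(),[onz(d[n],v,.014)[:2].round(3).tolist() for v in q])
a=cv2.resize(S["image"][225:330,345:445],None,fx=4,fy=4,interpolation=2);b=cv2.resize(D["image"][225:330,340:435],None,fx=4,fy=4,interpolation=2)
cv2.imwrite("pics/crop.png",np.hstack([a,b])[:,:,::-1])
E
```

```text
tab [376.2 141.6] [371, 133, 11, 19, 175] [369.4 139.4] [364, 130, 11, 20, 190] [ 0.5435 -0.2153  0.2624] 0.0013
blue [392.  246.2] [389, 244, 7, 6, 33] [379.6 245.9] [376, 244, 8, 5, 33] [ 0.5223 -0.1208  0.0959] 0.0025
green [401.6 258.9] [399, 256, 6, 7, 33] [383.9 255.9] [383, 254, 3, 5, 12] [ 0.5152 -0.0794  0.097 ] 0.0002
scene [[354, 257], [433, 316], [398, 325]] [[0.579, -0.198], [0.466, -0.014], [0.533, 0.001]]
side [[349, 268], [416, 321], [376, 325]] [[0.575, -0.198], [0.463, -0.013], [0.527, 0.003]]
```

View pics/crop.png

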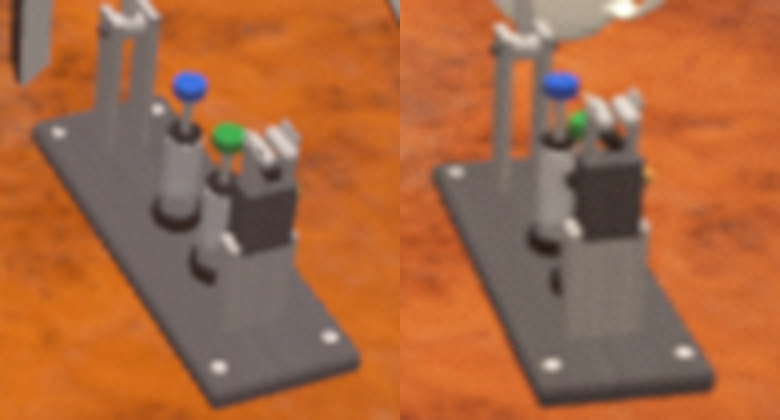

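The crops show the stand clearly: four white screws at the base corners, the clip with two jaws pointing up, and both heads well above their tubes. I'll use the screws to get the stand frame.

Run:
```python
import pickle;from h import *
d=pickle.load(open("cams.pkl","rb"));S,D=d["scene"],d["side"]
scr={"scene":[(359.5,257.8),(384.3,252),(399.75,316.75),(427.5,309.3)],"side":[(353.75,268),None,(377.75,316.3),(411,313)]}
P=[]
for i in range(4):
    q=[onz(d[n],scr[n][i],.015)[:2] for n in scr if scr[n][i]];print(i,np.round(q,4).tolist());P.append(np.mean(q,0))
P=np.array(P);c=P.mean(0);v=(P[2]+P[3]-P[0]-P[1])/2;w=(P[0]+P[2]-P[1]-P[3])/2
print("centre",c,"long",np.linalg.norm(v),"short",np.linalg.norm(w),"ang",np.degrees(np.arctan2(-v[0],v[1])),np.degrees(np.arctan2(w[1],w[0])))
heads=np.array([[.5223,-.1208],[.5152,-.0794]])
for ang in(9,11,13,15):
    a=np.radians(ang);y=np.array([-np.sin(a),np.cos(a)]);x=np.array([np.cos(a),np.sin(a)]);o=c+.015*y
    L=lambda p:((p-o)@x*1e3,(p-o)@y*1e3)
    print(ang,"o",o.round(4),"blue",np.round(L(heads[0]),1),"green",np.round(L(heads[1]),1),"tab",np.round(L(np.array([.5435,-.2153])),1),"scr",[np.round(L(p),1).tolist() for p in P])
    # clip jaw height: ray intersects vertical plane local y=50
    for n,uv in(("scene",(410.5,262.5)),("scene",(417.5,259)),("side",(389.5,252)),("side",(397.5,249.5))):
        oo,dd=ray(d[n],uv);t=((o+.05*y-oo[:2])@y)/(dd[:2]@y);p=oo+t*dd;print("   jaw",n,L(p[:2])[0].round(1),p[2].round(4))
```

```text
0 [[0.5682, -0.1926], [0.566, -0.1964]]
1 [[0.5141, -0.2057]]
2 [[0.5258, -0.0181], [0.524, -0.0218]]
3 [[0.4716, -0.031], [0.4693, -0.0358]]
centre [ 0.51914528 -0.11339108] long 0.1786858342985217 short 0.05509719704267736 ang 13.904313269575283 12.917096206721267
9 o [ 0.5168 -0.0986] blue [  2.  -22.8] green [ 1.4 19.2] tab [   8.1 -119.5] scr [[34.7, -102.6], [-19.4, -105.4], [20.3, 76.4], [-35.6, 71.7]]
   jaw scene -1.0 0.1124
   jaw scene -13.5 0.1174
   jaw side -0.5 0.118
   jaw side -13.2 0.1218
11 o [ 0.5163 -0.0987] blue [  1.7 -22.9] green [ 2.6 19.1] tab [   4.5 -119.7] scr [[31.6, -103.8], [-22.5, -104.7], [23.5, 75.6], [-32.5, 72.8]]
   jaw scene 1.3 0.1124
   jaw scene -11.4 0.117
   jaw side 1.8 0.118
   jaw side -11.1 0.1216
13 o [ 0.5158 -0.0988] blue [  1.4 -22.9] green [ 3.8 19. ] tab [   0.8 -119.8] scr [[28.5, -104.8], [-25.7, -103.8], [26.6, 74.7], [-29.4, 73.9]]
   jaw scene 3.6 0.1125
   jaw scene -9.4 0.1167
   jaw side 4.1 0.118
   jaw side -8.9 0.1214
15 o [ 0.5153 -0.0989] blue [  1.1 -23. ] green [ 5.  18.9] tab [  -2.9 -119.7] scr [[25.3, -105.8], [-28.7, -102.9], [29.7, 73.8], [-26.3, 74.9]]
   jaw scene 5.9 0.1126
   jaw scene -7.3 0.1164
   jaw side 6.4 0.1181
   jaw side -6.7 0.1213
```

Stand: yaw about 13° and origin about (0.517, -0.0975). The screw spacing of 179 x 55 mm fits the base, and the heads land within 4 mm of their nominal spots. Jaw tops are at about 0.12, and the bar leans back (about 1.74 rad). First I move over the blue head with the fingers shut.

```bash
python3 -m jog '[[[-0.03,-0.04,0,0,0,-4,0],[-0.06,-0.08,0,0,0,-8,0],[-0.09,-0.12,0,0,0,-13,0],[-0.121,-0.1525,0,0,0,-13,0],[-0.121,-0.1525,0.04,0,0,-13,0],[-0.121,-0.1525,0.08,0,0,-13,0],[-0.121,-0.1525,0.085,0,0,-13,0],[-0.121,-0.1525,0.085,0,0,-13,0]]]'
python3 - <<'E'
from plant import camera
import cv2,numpy as np
a=camera("scene")["image"][200:330,320:450];b=camera("side")["image"][200:330,310:440]
cv2.imwrite("pics/b1.png",cv2.resize(np.hstack([a,b]),None,fx=3,fy=3)[:,:,::-1])
E
```

```text
time: 1.1
tcp_pos: [0.5228, -0.121, 0.1211]
ee_rot: [0.623, 0.783, -0.0, -0.0]
wrist_force: [0.8, -0.1, 0.5]
opening: 0.185
grasp_force: 0.0
```

View pics/b1.png

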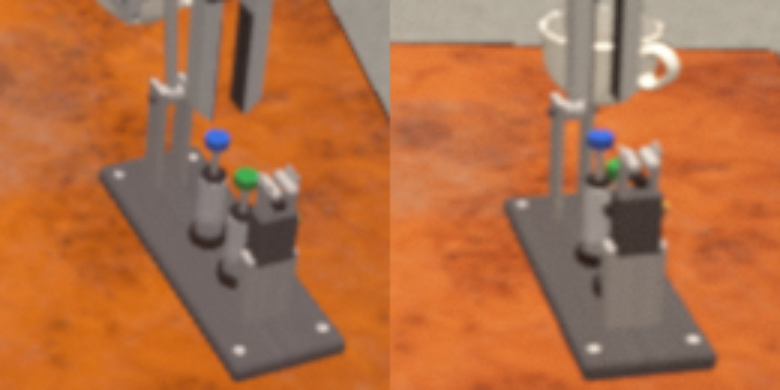

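Both views show the closing fingers straddling the blue head, about 20 mm above it. Next I press down.

```bash
python3 -m jog '[[[0,0,0,0,0,0,0],[0,0,0,0,0,0,0],[0,0,0.008,0,0,0,0],[0,0,0.015,0,0,0,0],[0,0,0.02,0,0,0,0],[0,0,0.024,0,0,0,0],[0,0,0.028,0,0,0,0],[0,0,0.032,0,0,0,0]]]'; python3 -m jog '[[[0,0,0.004,0,0,0,0],[0,0,0.008,0,0,0,0],[0,0,0.0095,0,0,0,0],[0,0,0.011,0,0,0,0],[0,0,0.011,0,0,0,0]]]'
```

```text
time: 2.2
tcp_pos: [0.5223, -0.121, 0.0884]
ee_rot: [0.623, 0.783, -0.0, -0.0]
wrist_force: [-3.1, 0.6, 5.8]
opening: 0.004
grasp_force: 3.2
time: 2.82
tcp_pos: [0.5222, -0.121, 0.0773]
ee_rot: [0.623, 0.783, -0.0, -0.0]
wrist_force: [-2.5, -0.0, 1.7]
opening: -0.0
grasp_force: 1.0
```

```bash
python3 -m jog '[[[0,0,0.001,0,0,0,0],[0,0,0.001,0,0,0,0]]]';python3 -m jog '[[[0,0,0.001,0,0,0,0],[0,0,0.001,0,0,0,0]]]'
```

```text
time: 3.08
tcp_pos: [0.5223, -0.121, 0.0765]
ee_rot: [0.623, 0.783, -0.0, -0.0]
wrist_force: [-3.1, 1.0, 4.0]
opening: 0.003
grasp_force: 1.8
time: 3.32
tcp_pos: [0.5223, -0.121, 0.0755]
ee_rot: [0.623, 0.783, -0.0, -0.0]
wrist_force: [-3.2, 0.8, 6.1]
opening: 0.008
grasp_force: 3.1
```

```bash
python3 -m jog '[[[0,0,0.001,0,0,0,0],[0,0,0.001,0,0,0,0]]]';python3 -m jog '[[[0,0,0.001,0,0,0,0],[0,0,0.001,0,0,0,0]]]'
```

```text
time: 3.58
tcp_pos: [0.5223, -0.121, 0.0747]
ee_rot: [0.623, 0.783, -0.0, -0.0]
wrist_force: [-4.7, 1.3, 10.3]
opening: 0.004
grasp_force: 5.1
time: 3.82
tcp_pos: [0.5224, -0.121, 0.0739]
ee_rot: [0.623, 0.783, 0.0, -0.0]
wrist_force: [-6.7, 1.3, 13.4]
opening: 0.006
grasp_force: 7.2
```

Force climbs past the 6 N seal drag to 13 N at 74 mm, so blue is home on its collar. Green is next.

```bash
python3 -m jog '[[[0,0,-0.025,0,0,0,0],[0,0,-0.05,0,0,0,0],[0.02,0.0005,-0.05,0,0,0,0],[0.0395,0.001,-0.05,0,0,0,0],[0.0395,0.001,-0.048,0,0,0,0],[0.0395,0.001,-0.043,0,0,0,0],[0.0395,0.001,-0.036,0,0,0,0],[0.0395,0.001,-0.03,0,0,0,0]]]'; python3 -m jog '[[[0,0,0.005,0,0,0,0],[0,0,0.01,0,0,0,0],[0,0,0.015,0,0,0,0],[0,0,0.02,0,0,0,0],[0,0,0.025,0,0,0,0],[0,0,0.028,0,0,0,0],[0,0,0.028,0,0,0,0]]]'
python3 - <<'E'
from plant import camera
import cv2,numpy as np
a=camera("scene")["image"][200:330,320:450];b=camera("side")["image"][200:330,310:440]
cv2.imwrite("pics/b2.png",cv2.resize(np.hstack([a,b]),None,fx=3,fy=3)[:,:,::-1])
E
```

```text
time: 4.82
tcp_pos: [0.5144, -0.0828, 0.1027]
ee_rot: [0.623, 0.782, -0.0, -0.0]
wrist_force: [-0.5, -0.1, -0.5]
opening: 0.009
grasp_force: 0.0
time: 5.7
tcp_pos: [0.5145, -0.0825, 0.0753]
ee_rot: [0.623, 0.783, -0.0, -0.0]
wrist_force: [-0.1, -0.1, -0.2]
opening: 0.004
grasp_force: 0.0
```

View pics/b2.png

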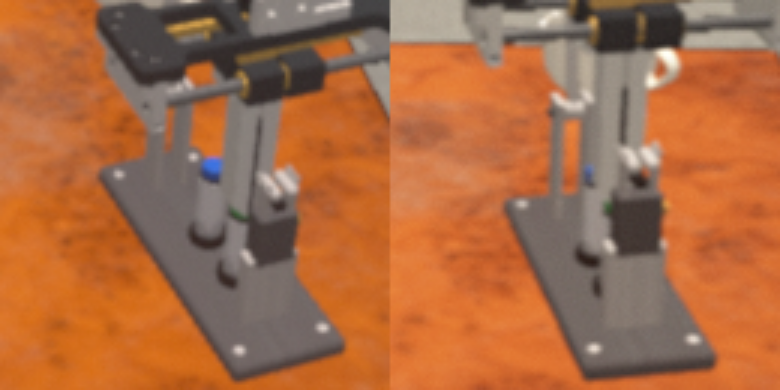

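Blue sits home on its tube, at (211,168) in the left half. The fingers have carried green down, and only its edge shows, at (238,212). I keep pressing until I feel the collar.

```bash
python3 -m jog '[[[0,0,0.0005,0,0,0,0],[0,0,0.001,0,0,0,0]]]';python3 -m jog '[[[0,0,0.001,0,0,0,0],[0,0,0.001,0,0,0,0]]]'
```

```text
time: 6.05
tcp_pos: [0.5147, -0.0823, 0.0749]
ee_rot: [0.623, 0.783, 0.0, 0.0]
wrist_force: [-4.0, -0.1, 12.3]
opening: 0.007
grasp_force: 6.5
time: 6.3
tcp_pos: [0.5147, -0.0823, 0.074]
ee_rot: [0.623, 0.783, 0.0, 0.0]
wrist_force: [-4.6, 0.7, 13.5]
opening: 0.007
grasp_force: 6.9
```

Green shows the same 13 N signature, so it's home. Now I rise, go back over the bar and come down behind it.

```bash
python3 -m jog '[[[0,0,-0.06,0,0,0,0],[0,0,-0.12,0,0,0,0],[0,0,-0.18,0,0,0,0],[0,0,-0.24,0,0,0,0],[-0.02,0,-0.265,0,0,0,0],[-0.07,0,-0.265,0,0,0,0],[-0.125,0,-0.265,0,0,0,0],[-0.18,0,-0.265,0,0,0,0]]]'; python3 -m jog '[[[0,0,0,0,0,0,0],[0,0,0.04,0,0,0,0],[0,0,0.08,0,0,0,0],[0,0,0.095,0,0,0,0],[0,0,0.095,0,0,0,0]]]'
python3 - <<'E'
from plant import camera
import cv2,numpy as np
a=camera("scene")["image"][100:330,320:450];b=camera("side")["image"][100:330,310:440]
cv2.imwrite("pics/b3.png",cv2.resize(np.hstack([a,b]),None,fx=2.6,fy=2.6)[:,:,::-1])
E
```

```text
time: 7.3
tcp_pos: [0.5553, -0.2592, 0.3386]
ee_rot: [0.622, 0.783, 0.0, 0.0]
wrist_force: [0.6, 0.7, 0.7]
opening: 0.005
grasp_force: 0.0
time: 7.92
tcp_pos: [0.555, -0.2572, 0.2433]
ee_rot: [0.622, 0.783, -0.0, -0.001]
wrist_force: [-0.3, 0.6, 0.2]
opening: 0.008
grasp_force: 0.0
```

View pics/b3.png

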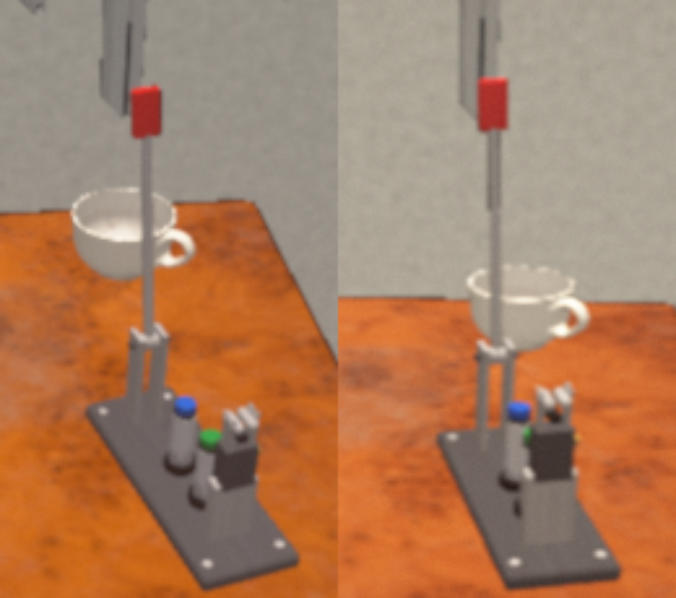

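Both heads are seated on their tubes, and the shut fingers are behind the red tab at (146,110). Now I push the bar forward gently along its arc.

```bash
python3 -m jog '[[[0.015,0,-0.008,0,0,0,0],[0.025,0,-0.014,0,0,0,0],[0.032,0,-0.015,0,0,0,0],[0.04,0,-0.016,0,0,0,0],[0.05,0,-0.017,0,0,0,0],[0.062,0,-0.017,0,0,0,0],[0.077,0,-0.016,0,0,0,0],[0.092,0,-0.015,0,0,0,0]]]'
```

```text
time: 9.02
tcp_pos: [0.534, -0.1669, 0.2583]
ee_rot: [0.622, 0.783, -0.0, -0.0]
wrist_force: [-0.4, -1.2, -1.1]
opening: 0.003
grasp_force: 0.2
```

```bash
python3 -m jog '[[[0.017,0,0.003,0,0,0,0],[0.034,0,0.0085,0,0,0,0],[0.05,0,0.015,0,0,0,0],[0.065,0,0.024,0,0,0,0],[0.08,0,0.034,0,0,0,0],[0.093,0,0.045,0,0,0,0],[0.105,0,0.057,0,0,0,0],[0.116,0,0.071,0,0,0,0]]]'
python3 - <<'E'
from plant import camera
import cv2,numpy as np
a=camera("scene")["image"][100:330,320:450];b=camera("side")["image"][100:330,310:440]
cv2.imwrite("pics/b4.png",cv2.resize(np.hstack([a,b]),None,fx=2.6,fy=2.6)[:,:,::-1])
E
```

```text
time: 10.02
tcp_pos: [0.5081, -0.0543, 0.1866]
ee_rot: [0.623, 0.783, 0.0, -0.0]
wrist_force: [-0.3, -0.7, 0.3]
opening: 0.002
grasp_force: 0.3
```

View pics/b4.png

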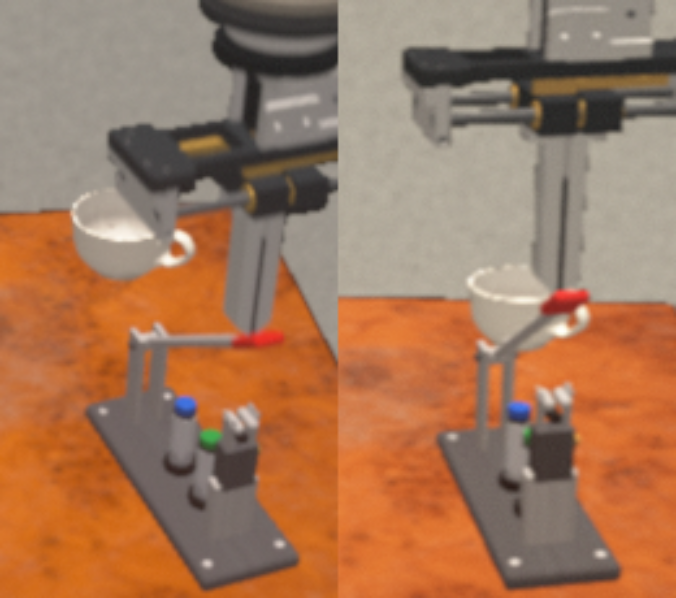

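The bar is at about 0.6 rad with the fingers on the tab, contacting near its inner edge. I carry on down, shifting slightly outward.

```bash
python3 -m jog '[[[0.008,0,0.006,0,0,0,0],[0.015,0,0.013,0,0,0,0],[0.021,0,0.02,0,0,0,0],[0.026,0,0.027,0,0,0,0],[0.031,0,0.034,0,0,0,0],[0.035,0,0.039,0,0,0,0],[0.038,0,0.043,0,0,0,0],[0.038,0,0.043,0,0,0,0]]]'
```

```text
time: 11.12
tcp_pos: [0.4996, -0.0177, 0.1443]
ee_rot: [0.622, 0.783, -0.0, -0.0]
wrist_force: [-1.0, 0.2, 0.5]
opening: 0.005
grasp_force: 0.2
```

```bash
python3 -m jog '[[[0.001,0,0.002,0,0,0,0],[0.002,0,0.004,0,0,0,0],[0.002,0,0.004,0,0,0,0]]]'; python3 -m jog '[[[0.001,0,0.002,0,0,0,0],[0.001,0,0.002,0,0,0,0]]]'
```

```text
time: 11.5
tcp_pos: [0.4992, -0.016, 0.1404]
ee_rot: [0.623, 0.783, -0.0, -0.0]
wrist_force: [-0.2, 0.6, -0.2]
opening: 0.006
grasp_force: 0.2
time: 11.75
tcp_pos: [0.499, -0.015, 0.1384]
ee_rot: [0.623, 0.783, -0.0, -0.0]
wrist_force: [0.7, -0.3, 0.5]
opening: 0.005
grasp_force: 0.2
```

```bash
f='time|wrist|pos'; python3 -m jog '[[[0,0,0.002,0,0,0,0],[0,0,0.003,0,0,0,0]]]'|grep -E $f; python3 -m jog '[[[0,0,0.0015,0,0,0,0],[0,0,0.003,0,0,0,0]]]'|grep -E $f;python3 -m jog '[[[0,0,0.0015,0,0,0,0],[0,0,0.002,0,0,0,0]]]'|grep -E $f
```

```text
time: 12.0
tcp_pos: [0.4992, -0.0146, 0.1358]
wrist_force: [-2.2, 2.5, 11.8]
time: 12.25
tcp_pos: [0.4992, -0.0143, 0.133]
wrist_force: [-3.9, 4.3, 10.0]
time: 12.5
tcp_pos: [0.4993, -0.0143, 0.1308]
wrist_force: [-2.0, 3.3, 8.2]
```

First touch was at TCP z of about 0.137, with about 10 N passing the jaws. The rest should come at about 0.124.

```bash
f='time|wrist|pos'; python3 -m jog '[[[0,0,0.001,0,0,0,0],[0,0,0.002,0,0,0,0]]]'|grep -E $f; python3 -m jog '[[[0,0,0.001,0,0,0,0],[0,0,0.002,0,0,0,0]]]'|grep -E $f;python3 -m jog '[[[0,0,0.001,0,0,0,0],[0,0,0.0015,0,0,0,0]]]'|grep -E $f
```

```text
time: 12.75
tcp_pos: [0.4994, -0.0143, 0.1289]
wrist_force: [-2.0, 3.9, 8.0]
time: 13.0
tcp_pos: [0.4994, -0.0143, 0.1269]
wrist_force: [-2.8, 3.0, 11.3]
time: 13.25
tcp_pos: [0.4994, -0.0142, 0.1254]
wrist_force: [-1.8, 2.7, 8.1]
```

```bash
f='time|wrist|pos'; python3 -m jog '[[[0,0,0.001,0,0,0,0],[0,0,0.0015,0,0,0,0]]]'|grep -E $f; python3 -m jog '[[[0,0,0.001,0,0,0,0],[0,0,0.0015,0,0,0,0]]]'|grep -E $f
```

```text
time: 13.5
tcp_pos: [0.4993, -0.0146, 0.1237]
wrist_force: [0.3, 2.9, 3.2]
time: 13.75
tcp_pos: [0.4991, -0.015, 0.1219]
wrist_force: [0.0, 1.8, 3.0]
```

The force has dropped, so the bar has passed the jaws. I continue onto the rest.

```bash
f='time|wrist|pos'; python3 -m jog '[[[0,0,0.001,0,0,0,0],[0,0,0.001,0,0,0,0]]]'|grep -E $f; python3 -m jog '[[[0,0,0.001,0,0,0,0],[0,0,0.001,0,0,0,0]]]'|grep -E $f;python3 -m jog '[[[0,0,0.001,0,0,0,0],[0,0,0.001,0,0,0,0]]]'|grep -E $f
```

```text
time: 14.0
tcp_pos: [0.499, -0.015, 0.1209]
wrist_force: [0.1, 1.5, 2.7]
time: 14.25
tcp_pos: [0.4991, -0.0149, 0.12]
wrist_force: [-0.7, 3.5, 4.1]
time: 14.5
tcp_pos: [0.4991, -0.0148, 0.1192]
wrist_force: [-1.6, 2.9, 8.4]
```

```bash
f='time|wrist|pos'; python3 -m jog '[[[0,0,0.001,0,0,0,0],[0,0,0.001,0,0,0,0]]]'|grep -E $f; python3 -m jog '[[[0,0,0.0005,0,0,0,0],[0,0,0.001,0,0,0,0]]]'|grep -E $f
```

```text
time: 14.75
tcp_pos: [0.4991, -0.0147, 0.1183]
wrist_force: [-3.0, 4.5, 11.4]
time: 15.0
tcp_pos: [0.4992, -0.0146, 0.1175]
wrist_force: [-3.9, 4.4, 16.1]
```

```bash
f='time|wrist|pos'; python3 -m jog '[[[0,0,0.001,0,0,0,0],[0,0,0.001,0,0,0,0]]]'|grep -E $f; python3 -m jog '[[[0,0,-0.004,0,0,0,0],[0,0,-0.01,0,0,0,0],[0.02,0,-0.04,0,0,0,0],[0.04,0,-0.08,0,0,0,0],[0.04,0,-0.12,0,0,0,0],[0.04,0,-0.15,0,0,0,0],[0.04,0,-0.15,0,0,0,0]]]'|grep -E $f
python3 - <<'E'
from plant import camera
import cv2,numpy as np
a=camera("scene")["image"][100:330,320:450];b=camera("side")["image"][100:330,310:440]
cv2.imwrite("pics/b5.png",cv2.resize(np.hstack([a,b]),None,fx=2.6,fy=2.6)[:,:,::-1])
E
```

```text
time: 15.25
tcp_pos: [0.4992, -0.0145, 0.1167]
wrist_force: [-5.4, 6.1, 18.4]
time: 16.12
tcp_pos: [0.4909, 0.0238, 0.268]
wrist_force: [-0.0, 1.6, -0.8]
```

View pics/b5.png

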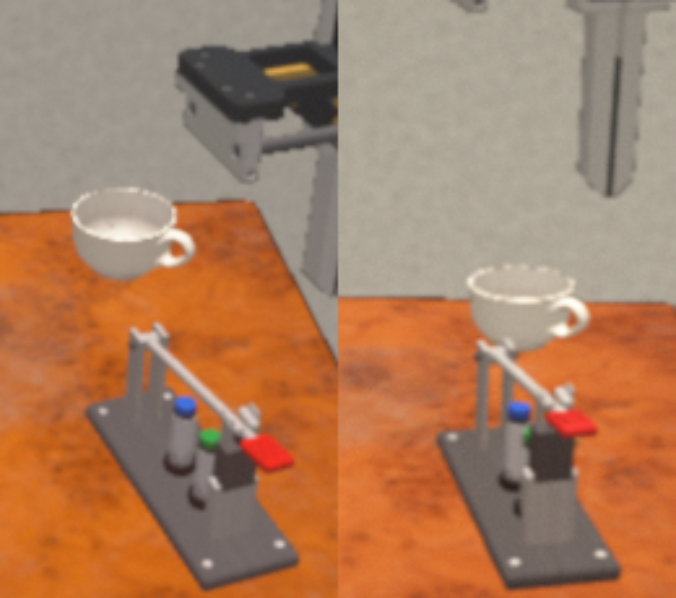

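The bar stays down by itself between the jaws, and the tab is at (268,451). Both rods are still home and the mug hasn't moved. I'll check the keeper angle by triangulating the tab, and check the loose items too.

```bash
python3 -m jog '[[[0,0,0,0,0,0,0],[0,0,0,0,0,0,0],[0,0,0,0,0,0,0],[0,0,0,0,0,0,0]]]'|grep time
python3 - <<'E'
import pickle;from plant import camera;from h import *
d0=pickle.load(open("cams.pkl","rb"));S,D=camera("scene"),camera("side")
R=((0,150,120),(8,255,255))
(a,sa),(b,sb)=blob(S["image"],*R,(400,255,445,300)),blob(D["image"],*R,(380,245,425,280))
p,e=tri(S,a,D,b);print(p.round(4),e.round(4),"angle",np.arcsin((p[2]-.088)/.178))
for n,c,b in(("jug",S,(258,315,300,370)),("box",S,(248,235,292,312))):
    x0,y0,x1,y1=b;print(n,np.abs(c["image"].astype(int)-d0["scene"]["image"])[y0:y1,x0:x1].mean())
E
```

```text
time: 16.73
[ 0.4951 -0.0158  0.1151] 0.0027 angle 0.1530421029010179
jug 1.3307359307359308
box 3.0885478158205433
```

```bash
python3 -c "
from plant import sign_off
print(sign_off())"
```

```text
the job is handed in; nothing more can be done
None
```

I handed the job in at about 17 s: both rods are home and the keeper bar is latched by itself at about 0.15–0.18 rad. The most force I read was about 20 N (about 2 kg), the tea box, jug and mug show no movement in the pictures, and sign-off returned no verdict.

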